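Wedge off a press-fit headstock cover

ROBOT

A 6-joint arm with a two-finger parallel gripper is mounted at the origin on the work surface. World frame = base frame: x ahead of the robot, y to its left, z up, the work surface at z = 0. Lengths are in m, angles in rad, forces in N, time in s.
With the tool pointing down it reaches from about 0.4 to 0.825 m from the base axis. Payload 7 kg.
Tool frame: the origin (TCP) lies at the very end of the fingers, on their centre line; the grasp point (between the pads) lies 19 mm behind it; z points along the fingers, y is the line along which they close (so a half turn about z gives the same grasp; the last joint's range is limited). The gripper opens to 88 mm and grips with 3 to 60 N. Pads are 19 mm wide; open, the fingers measure 130 mm over their backs; the gripper's body (78 mm by 193 mm) begins 47 mm behind the grasp point.
Start: joints at [1.548, 0.359, 0.012, 0, -1.224, -0.288], TCP at [0.206, 0.643, 0.227] pointing down, gripper open.
Joint ranges: [-3.07, 3.07], [-1.43, 2.12], [-1.02, 1.25], [-3.03, 1.67], [-3.05, -0], [-3.03, 3.03]. Speed limits (rad/s): [2.39, 2.39, 3.01, 3.14, 3.14, 3.14].

INTERFACE

Orientations are given as [roll, pitch, yaw] about the fixed x, y, z axes, in that order (R = Rz(yaw) Ry(pitch) Rx(roll)).
In Python, from station import arm gives the robot as it stands.
- The arm moves only by the tool step_arm, never from a script. Its argument "rows" is a list of rows, each a list of 5 numbers: the shift along the world's x, y, z in m, then the turn about the world's z in rad, then the finger opening in m, from 0 to 0.0876. In form: [[x, y, z, spin, gripper], ...]. A call has 1 to 20 rows; each row is the pose to reach, as a shift and turn from the pose commanded when the call began; what a row does not reach only later rows make up. A row lasts 1/10 s, in which the tool goes at most 50 mm and 8.59 degrees, less where a joint would pass 70% of its speed; a pose out of reach is approached as far as the arm can. A call with a gripper value outside its range is refused whole. The fingers move at their own pace and stop on an object; "newtons" is the grip in N (left out, the last holds). Time passes only in rows, so rows that repeat a pose let the fingers close. It gives the time, the measured TCP pose, the force, the opening and the grip force at its end, in the units of the state.
- arm.get_state(): the state, without advancing time (a new reading comes with each control period).
- arm.grab_frame(name): name is "scene" or "top" or "wrist"; returns a dict with "color" (420x560x3 uint8, blue, green, red), "vfov" (degrees; the focal length in pixels is half the picture's height over the tangent of half this angle, whatever the lens; pixels are square), "cx", "cy" (the principal point, pixels), "rvec" (rotation vector, rad) and "tvec" (3), from world to camera coordinates, as OpenCV has them. Camera axes: x right, y down, z forward; pixel columns grow to the right and rows downward; lengths in m; the calibration is good to about 2 mm. A picture is of the moment at which its call begins. There is no depth.
- arm.job_done(): hands the job in; it is judged then, once.
The state is a dict: "t": time; "q": joint angles; "qd": joint speeds; "joint_efforts": joint torques, N m; "eef_pos": TCP position; "ee_rot": TCP orientation; "force": force on the tool from outside, world axes, zero at the start; "moment": the same for the moment, N m; "width": finger opening in m; "gripper_force": force on a finger pad.
Only numpy, scipy, OpenCV 4.12 (cv2) and the standard library are available. Lean on these libraries where they do the work, as an engineer would, in place of code of your own. Each camera call takes 0.05 s, during which the arm holds its last target. There are 200 camera calls.

TASK

Take the orange-handled wedge from its stand and, working its blade alternately into the slanting pry slots at the two ends of the seam, part the grey cover evenly from the white lathe housing (feel for the narrow slots: the housing may sit a few millimetres off) until the seam has opened at least 6 mm at both ends, within 2 mm of each other. Never let one end get 5 mm ahead of the other, touch housing and cover with the wedge only, leave the other things alone, and put the wedge back upright in its stand.

Things in the scene. Friction and masses are not known exactly. Their poses are not given: they have to be found in the camera images.
- housing: Black base rails fixed to the bench, carrying a split lathe headstock housing: white half, grey cover. Origin on the bench; z up; y along the seam; x: the way the cover comes off. The white half is locked on the rails so that the SEAM PLANE STANDS ANYWHERE from x = -6 to +6 mm, parallel to y: find it by touch or sight. Halves 35 mm thick at the seam, 200 long, 125 tall. Motor cap reaches x = -136 mm
- slot_left (a point): Nominal mouth of the +y pry slot, (0, 75, 90) mm in the housing's frame and axes; the true one lies off it along x, as the seam does. Square to a shoulder sloping 35 degrees: inward (0, -sin 35, -cos 35). 22 mm wide along the shoulder, over 55 deep, half in each half. Across the shut seam: 8 mm at the mouth, narrowing over 4 mm of depth to 4 mm at its lips, then parallel; opening the seam adds to it
- slot_right (a point): Nominal mouth of the same kind of slot in the -y shoulder, at (0, -75, 90) mm of the housing; inward direction (0, +sin 35, -cos 35) in the housing's frame; true place off along x by the same amount as the other's
- bow_top (a point): Nominal middle of the top of the housing's blue carrying bow, 201 mm above the bench: a 12 mm bar, 102 mm long in the housing's y, standing over the white half 20 mm from the seam (it shifts with the seam); it bars an upright gripper at the slots
- dowel_left (a joint): How far the grey cover (35 mm thick, with a spindle nose to 74 mm from the seam) has come off its tight dowel at y = +70 mm: m, 0 shut, stop at 0.010, starts at 0 to 0.001. The dowel resists with about 7 N of friction everywhere and does not spring back. Prying at one slot opens that end and leaves the other nearly where it was
- dowel_right (a joint): The same at the dowel at y = -70 mm
- cover (a joint): Skew of the cover about the vertical, rad, + when the -y end is farther off: (dowel_right - dowel_left) / 0.14. It must stay within 0.036 either way (5 mm of difference)
- wedge: Wedge, 140 mm, 0.2 to 0.3 kg. Origin: middle of the tip's edge; z from tip to handle, x across the thickness. Steel blade z = 0 to 54, 18 wide, tapering evenly from 2 mm (tip) to 16 mm; brass collar 34 x 34, z = 54 to 62; orange handle 20 (x) by 24 (y), z = 62 to 140. Driven in, it must also shift towards the cover by half the opening, as only the cover moves. Takes 5 to 20 N of push
- stand: Fixed wooden block, 90 (x) by 80 (y) mm, 65 tall, with a 22 (x) by 24 (y) mm hole 60 mm deep in the middle of its top. Origin at the centre of its underside. The wedge starts in it, upright, hanging by its collar on the block's top, tip 11 mm above the bench, x and y axes agreeing with the stand's (either way round will do at the end)
- glue: Bystander: white glue bottle, red cap, 60 mm across, 150 mm tall; origin at the centre of its underside
- mallet: Bystander: hammer lying on the bench
- spanner: Bystander: spanner lying on the bench
- bowl: Bystander: turned wooden bowl, 120 mm across, 55 mm tall
- blank: Bystander: round wooden blank standing up, 80 mm across, 110 mm tall
- faceplate: Bystander: steel ring-shaped faceplate lying flat, 100 mm across, 16 mm thick
- screw_pot: Bystander: blue plastic pot, 70 mm across, 70 mm tall
Not all that is in view belongs to the job. What is shaped like the stand but blue or turquoise is not meant.

How it is judged:
By the outcome, as a careful person would: the job done as asked, in the order asked, and still so for the second after the job is handed in, with the robot touching nothing.
It also fails if it takes over 67 s, if anything falls off the work surface, if the arm or the gripper's body presses on something with over 40 N, if the wrist force passes 120 N, or if a joint passes its speed limit or range.

## Working session

There is one attempt and no reset: what is moved stays moved. The work goes in short steps, Python scripts to look and compute and a tool call to move; the robot and the scene stay as the last step left them, time stands still between calls to the robot, and variables do not carry over. Pictures are saved under pics/ and viewed, at most 10 in all, crops included, and the job is handed in when it is done.

Besides the shell and the picture viewer there is one more tool, called after "Call:" as name(argument=value, ...), one argument or row to a line, values as JSON. step_arm: Moves the arm, as the interface text tells. Its arguments: {"type":"object","properties":{"rows":{"type":"array"},"newtons":{"type":"number"}},"required":["rows"]}

```bash
ls; mkdir -p pics; cat > h.py <<'E'
import numpy as np, cv2
from station import arm
def K(f):
    h=f["color"].shape[0]; F=h/2/np.tan(np.radians(f["vfov"])/2)
    return np.array([[F,0,f["cx"]],[0,F,f["cy"]],[0,0,1]])
def ray(f,u,v):
    R=cv2.Rodrigues(np.array(f["rvec"],float))[0]; t=np.array(f["tvec"],float).ravel()
    return -R.T@t, R.T@np.linalg.inv(K(f))@np.array([u,v,1.])
def onz(f,u,v,z):
    c,d=ray(f,u,v); return c+d*(z-c[2])/d[2]
def proj(f,P):
    return cv2.projectPoints(np.array(P,float).reshape(-1,3),np.array(f["rvec"],float),np.array(f["tvec"],float),K(f),None)[0].reshape(-1,2)
E
python3 - <<'E'
from h import *
import pickle
fs={n:arm.grab_frame(n) for n in("scene","top","wrist")}
pickle.dump(fs,open("f0.pkl","wb"))
for n,f in fs.items(): print(n,f["vfov"],f["cx"],f["cy"],ray(f,280,210))
a=fs["scene"]["color"];b=fs["top"]["color"]
cv2.imwrite("pics/a.png",a);cv2.imwrite("pics/b.png",b);
s=arm.get_state();print(s["eef_pos"],s["ee_rot"],s["t"],s["force"])
E
```

```text
pics
scene 56.57577910662242 278.6597942369247 205.56434322888032 (array([1.30498089, 0.52368681, 0.93423973]), array([-0.6191448 , -0.47176115, -0.62788705]))
top 49.90752336102284 274.0829878765654 209.53932039425123 (array([ 0.40036246, -0.09877611,  1.72340325]), array([ 0.06442214, -0.00315755, -0.99800439]))
wrist 63.24194406475406 278.37243189147364 209.9011522315484 (array([0.27849819, 0.61904568, 0.38377423]), array([-0.27038119,  0.08006015, -0.95943069]))
[0.20633074 0.64230023 0.22583883] [ 3.14032098e+00 -1.21851218e-04 -3.10869595e-01] 0.15 [ 0.11924719 -0.05137527  0.48852783]
```

View pics/a.png

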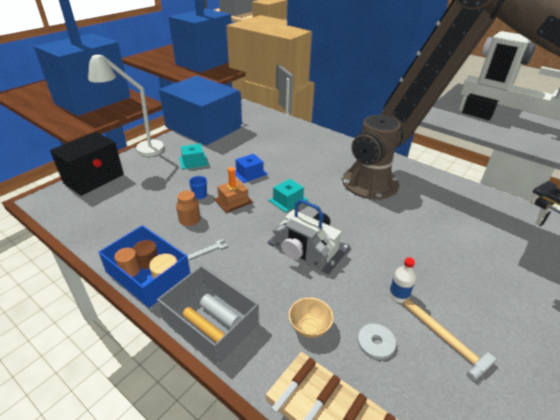

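View pics/b.png

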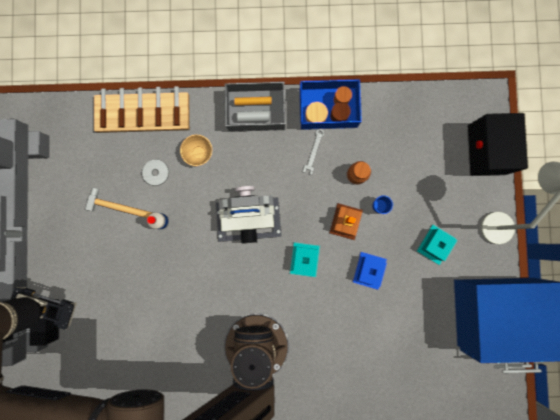

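The top view shows three block-shaped candidates. Two are ruled out by colour: turquoise at (305,260) and (438,244), and blue at (370,270). The brown wooden block at (347,221), with the orange handle at (348,219), fits the stand. The housing is at (248,218), with its cover and spindle nose on the far side at (246,190) and the black motor at (250,237).

```bash
python3 - <<'E'
from h import *
import pickle
fs=pickle.load(open("f0.pkl","rb"));f=fs["top"]
for n,u,v,z in[("stand",347,221,.065),("handle",348,219,.15),("hous",246,215,.125),("nose",246,190,.09),("motor",250,237,.09)]: print(n,onz(f,u,v,z).round(3))
b=f["color"]
A=cv2.resize(b[170:255,205:300],(570,510),interpolation=cv2.INTER_CUBIC)
cv2.imwrite("pics/c.png",np.hstack([A,cv2.resize(b[195:245,325:368-3],(220,275),interpolation=cv2.INTER_CUBIC).__class__(shape=(510,220,3),dtype=np.uint8) if 0 else cv2.copyMakeBorder(cv2.resize(b[195:250,325:369],(220,275),interpolation=cv2.INTER_CUBIC),0,235,0,0,cv2.BORDER_CONSTANT)]))
hsv=cv2.cvtColor(b,cv2.COLOR_BGR2HSV)
m=cv2.inRange(hsv[195:250,325:369],(5,90,40),(18,255,200))
c=max(cv2.findContours(m,0,2)[0],key=cv2.contourArea);r=cv2.minAreaRect(c);print(r)
E
```

```text
stand [ 0.46  -0.349  0.065]
handle [ 0.464 -0.34   0.15 ]
hous [0.489 0.017 0.125]
nose [0.582 0.018 0.09 ]
motor [0.411 0.007 0.09 ]
((20.86922836303711, 26.14615249633789), (26.48714828491211, 31.39867401123047), 15.255120277404785)
```

View pics/c.png

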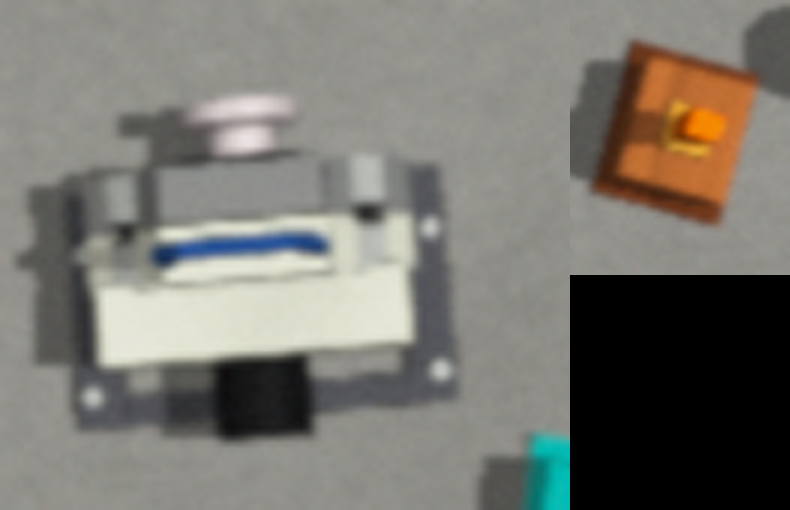

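The crop shows the brown stand with its brass collar and orange handle, so that is the one meant. The housing is turned by about +4°. The slots show dark at crop (125,232) and (368,208). I'll go above the housing for a close look.

Call:
step_arm(
  rows=[
    [0.0,-0.02,0.05,0,0.06],
    [0.02,-0.05,0.1,-0.1,0.06],
    [0.284,-0.66,0.135,-1.26,0.06],
    [0.284,-0.66,0.135,-1.26,0.06],
    [0.284,-0.66,0.135,-1.26,0.06],
    [0.284,-0.66,0.135,-1.26,0.06],
    [0.284,-0.66,0.135,-1.26,0.06],
    [0.284,-0.66,0.135,-1.26,0.06],
    [0.284,-0.66,0.135,-1.26,0.06],
    [0.284,-0.66,0.135,-1.26,0.06],
    [0.284,-0.66,0.135,-1.26,0.06],
    [0.284,-0.66,0.135,-1.26,0.06],
    [0.284,-0.66,0.135,-1.26,0.06],
    [0.284,-0.66,0.135,-1.26,0.06],
    [0.284,-0.66,0.135,-1.26,0.06],
    [0.284,-0.66,0.135,-1.26,0.06],
    [0.284,-0.66,0.135,-1.26,0.06],
    [0.284,-0.66,0.135,-1.26,0.06],
  ],
)

```text
t: 1.95
eef_pos: [0.4903, -0.0179, 0.3611]
ee_rot: [3.141, 0.0, -1.573]
force: [0.1, 0.7, 0.3]
width: 0.0602
gripper_force: 0.0
```

```bash
python3 - <<'E'
from h import *
import pickle
f=arm.grab_frame("wrist");pickle.dump(f,open("fh.pkl","wb"))
cv2.imwrite("pics/d.png",cv2.resize(f["color"],(800,600),interpolation=cv2.INTER_CUBIC))
print(ray(f,280,210))
E
```

```text
(array([ 0.48986898, -0.09419294,  0.51915916]), array([-0.00512856,  0.28188912, -0.95944519]))
```

View pics/d.png

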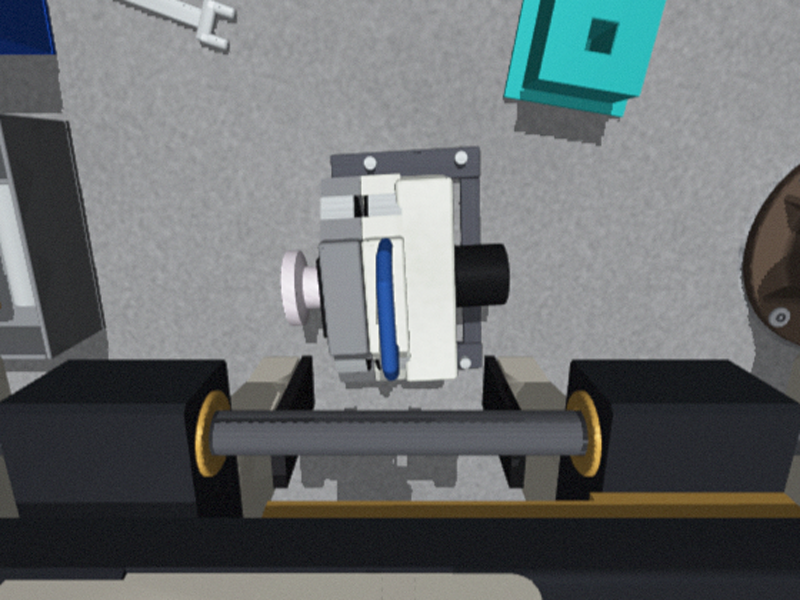

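Wrist view (800 px scale): the seam runs from about (362,240) to (370,350), the right (-y) slot is at (360,205) and the left one is at (373,365). I'll enlarge it.

```bash
python3 - <<'E'
from h import *
import pickle
f=pickle.load(open("fh.pkl","rb"))
c=f["color"][100:280,210:350]
cv2.imwrite("pics/e.png",cv2.resize(c,None,fx=3.33,fy=3.33,interpolation=cv2.INTER_CUBIC))
E
```

```text
(no output)
```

View pics/e.png

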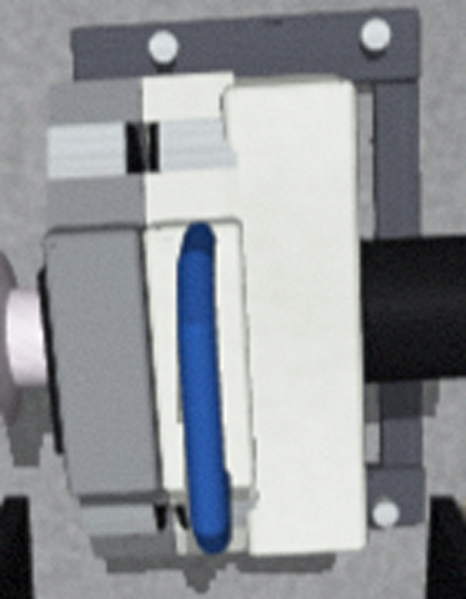

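```bash
python3 - <<'E'
from h import *
import pickle
f=pickle.load(open("fh.pkl","rb"))
g=lambda u,v,z: onz(f,210+u/3.33,100+v/3.33,z)
a,b=g(146,228,.125),g(160,492,.125);r,l=g(142.5,147,.09),g(171,516,.09)
for p,q in((a,b),(r,l),(g(375,35,.02),g(385,513,.02))):
    d=q-p;print(p.round(4),q.round(4),np.linalg.norm(d).round(4),np.degrees(np.arctan2(-d[0],d[1])).round(2))
d=g(163,47,.02)-g(375,35,.02);print(np.degrees(np.arctan2(d[1],d[0])))
print((r+l)/2)
s=arm.get_state();print(s["q"])
# stand from top view top-face & scene for yaw
E
```

```text
[ 0.5182 -0.0288  0.125 ] [0.5151 0.0705 0.125 ] 0.0994 1.76
[ 0.5213 -0.0534  0.09  ] [0.513  0.0958 0.09  ] 0.1493 3.17
[ 0.4273 -0.0931  0.02  ] [0.4149 0.1254 0.02  ] 0.2189 3.24
3.01486973754207
[0.51717294 0.02120273 0.09      ]
[ 3.66340264e-01 -1.31922349e-02 -1.45131842e-01 -3.61746869e-04
 -1.43937549e+00 -3.66930227e-01]
```

Call:
step_arm(
  rows=[
    [-0.03,-0.3,0.0,0.0,0.06],
    [-0.03,-0.3,0.0,0.0,0.06],
    [-0.03,-0.3,0.0,0.0,0.06],
    [-0.03,-0.3,0.0,0.0,0.06],
    [-0.03,-0.3,0.0,0.0,0.06],
    [-0.03,-0.3,0.0,0.0,0.06],
    [-0.03,-0.3,0.0,0.0,0.06],
    [-0.03,-0.3,0.0,0.0,0.06],
  ],
)

```text
t: 2.8
eef_pos: [0.4603, -0.3173, 0.3611]
ee_rot: [3.141, 0.0, -1.572]
force: [0.5, -0.1, 0.3]
width: 0.0601
gripper_force: 0.0
```

```bash
python3 - <<'E'
from h import *
import pickle
f=arm.grab_frame("wrist");pickle.dump(f,open("fs.pkl","wb"))
u,v=proj(f,[.46,-.345,.065])[0];print(u,v)
u0,v0=int(max(0,u-80)),int(max(0,v-80));print(u0,v0)
cv2.imwrite("pics/f.png",cv2.resize(f["color"][v0:v0+150,u0:u0+170],None,fx=4,fy=4,interpolation=cv2.INTER_CUBIC))
E
```

```text
278.09125140576737 148.16494679006746
198 68
```

View pics/f.png

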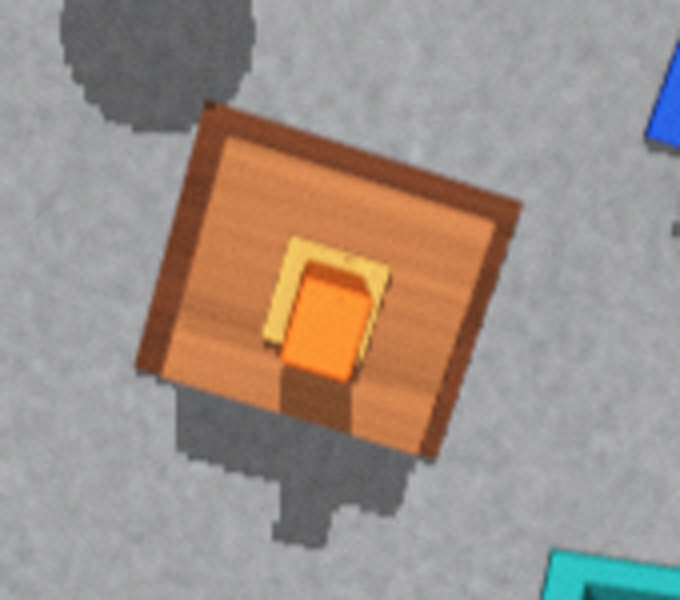

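The stand, from above: the block's top corners are at crop (225,138), (497,220), (425,455) and (163,375), and the handle top is centred at (328,330) with its 20 mm side across.

```bash
python3 - <<'E'
from h import *
import pickle
f=pickle.load(open("fs.pkl","rb"))
g=lambda u,v,z: onz(f,198+u/4,68+v/4,z)
P=[g(*p,.065) for p in((225,138),(497,220),(425,455),(163,375))]
print(np.round(P,4),np.mean(P,0))
for i in range(4):
    d=P[i]-P[(i+1)%4];print(np.linalg.norm(d),np.degrees(np.arctan2(d[1],d[0])))
print(g(328,330,.151))
C=[g(*p,.073) for p in((291,235),(391,267))];print(C, np.linalg.norm(C[0]-C[1]))
E
```

```text
[[ 0.4902 -0.4024  0.065 ]
 [ 0.403  -0.3771  0.065 ]
 [ 0.4246 -0.2999  0.065 ]
 [ 0.5124 -0.3271  0.065 ]] [ 0.45755105 -0.35164838  0.065     ]
0.0908602530222946 -16.188474827966722
0.08014454509851836 -105.68170165848227
0.09193741843795863 162.78278920582667
0.07849157417404695 73.55349148890737
[ 0.45795184 -0.35175362  0.151     ]
[array([ 0.46930472, -0.37282563,  0.073     ]), array([ 0.43737077, -0.36283191,  0.073     ])] 0.033461194992027175
```

Call:
step_arm(
  rows=[
    [-0.0025,-0.0344,0,-0.285,0.06],
    [-0.0025,-0.0344,0,-0.285,0.06],
    [-0.0025,-0.0344,-0.1,-0.285,0.06],
    [-0.0025,-0.0344,-0.2,-0.285,0.06],
    [-0.0025,-0.0344,-0.254,-0.285,0.06],
    [-0.0025,-0.0344,-0.254,-0.285,0.06],
    [-0.0025,-0.0344,-0.254,-0.285,0.06],
    [-0.0025,-0.0344,-0.254,-0.285,0.06],
    [-0.0025,-0.0344,-0.254,-0.285,0.015],
    [-0.0025,-0.0344,-0.254,-0.285,0.015],
    [-0.0025,-0.0344,-0.254,-0.285,0.015],
    [-0.0025,-0.0344,-0.254,-0.285,0.015],
    [-0.0025,-0.0344,-0.254,-0.285,0.015],
    [-0.0025,-0.0344,-0.254,-0.285,0.015],
  ],
  newtons=15,
)

```text
t: 4.25
eef_pos: [0.4584, -0.3521, 0.1084]
ee_rot: [-3.14, -0.0, -1.856]
force: [-0.6, 0.3, 4.5]
width: 0.0203
gripper_force: 15.0
```

Call:
step_arm(
  rows=[
    [0,0,0.02,0,0.015],
    [0,0,0.045,0,0.015],
    [0,0,0.045,0,0.015],
    [-0.0035,-0.0119,0.0453,0,0.015],
    [-0.0061,-0.0209,0.0449,0,0.015],
    [-0.0088,-0.0298,0.0436,0,0.015],
    [-0.0114,-0.0386,0.0416,0,0.015],
    [-0.0139,-0.0472,0.0387,0,0.015],
    [-0.0163,-0.0555,0.0351,0,0.015],
    [-0.018,-0.061,0.032,0,0.015],
    [-0.0196,-0.0666,0.0288,0,0.015],
    [-0.0196,-0.0666,0.0288,0,0.015],
    [-0.0196,-0.0666,0.0288,0,0.015],
  ],
  newtons=15,
)

```text
t: 5.55
eef_pos: [0.4378, -0.4184, 0.1358]
ee_rot: [3.14, 0.0, -1.856]
force: [0.5, 0.5, -2.0]
width: 0.0201
gripper_force: 15.0
```

```bash
python3 - <<'E'
from h import *
import pickle
f=arm.grab_frame("scene");pickle.dump(f,open("ft.pkl","wb"))
u,v=map(int,proj(f,[.45,-.38,.1])[0]);print(u,v)
u0,v0=u-60,v-50;print(u0,v0)
cv2.imwrite("pics/g.png",cv2.resize(f["color"][v0:v0+90,u0:u0+120],None,fx=6,fy=6,interpolation=cv2.INTER_CUBIC))
s=arm.get_state();print(s["eef_pos"],s["force"],s["width"])
E
```

```text
227 176
167 126
[ 0.43791948 -0.41822821  0.13599224] [ 1.55763489  0.09004833 -2.02944296] 0.019701289264990877
```

View pics/g.png

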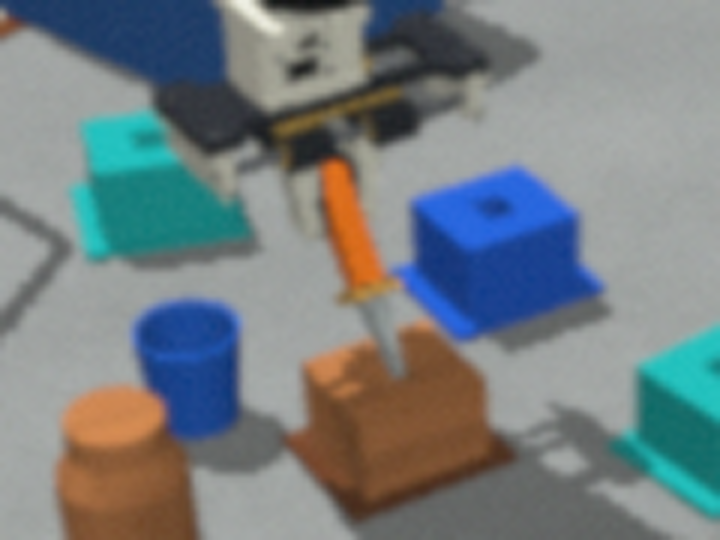

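The wedge is tilted about 36° in the grip, with its tip still in the stand hole at crop (398,372). I'll tighten, lift, and go above the right slot.

Call:
step_arm(
  rows=[
    [0,0,0,0,0.01],
    [0,0,0,0,0.01],
    [0,0,0.03,0,0.01],
    [0,0,0.08,0,0.01],
    [0.02,0.05,0.125,0.1,0.01],
    [0.0877,0.2878,0.125,0.34,0.01],
    [0.0877,0.2878,0.125,0.34,0.01],
    [0.0877,0.2878,0.125,0.34,0.01],
    [0.0877,0.2878,0.125,0.34,0.01],
    [0.0877,0.2878,0.125,0.34,0.01],
    [0.0877,0.2878,0.125,0.34,0.01],
    [0.0877,0.2878,0.125,0.34,0.01],
  ],
  newtons=50,
)

```text
t: 6.8
eef_pos: [0.5266, -0.1283, 0.2616]
ee_rot: [-3.141, 0.0, -1.512]
force: [-0.2, -0.8, -2.4]
width: 0.02
gripper_force: 50.0
```

```bash
python3 - <<'E'
from h import *
import pickle
fs={n:arm.grab_frame(n) for n in("scene","top")};pickle.dump(fs,open("fu.pkl","wb"))
s=arm.get_state();T=np.array(s["eef_pos"]);print(T,s["ee_rot"],s["force"],s["width"])
y=s["ee_rot"][2];e=np.array([np.cos(y),np.sin(y),0]);tip=T-.0682*e-[0,0,.0748]
ims=[]
for n,w in(("scene",45),("top",30)):
    f=fs[n];p=proj(f,tip)[0];u,v=map(int,p);print(n,p,u-w,v-w)
    im=cv2.resize(f["color"][v-w:v+w,u-w:u+w],(400,400),interpolation=cv2.INTER_CUBIC);ims.append(im)
cv2.imwrite("pics/h.png",np.hstack(ims))
E
```

```text
[ 0.52583247 -0.13049326  0.26137322] [ 3.14137832e+00 -1.12474483e-04 -1.51473203e+00] [ 0.260977   -1.10061055 -2.95201045] 0.020218054900520734
scene [282.90746527 199.89834006] 237 154
top [267.752911   203.77475438] 237 173
```

View pics/h.png

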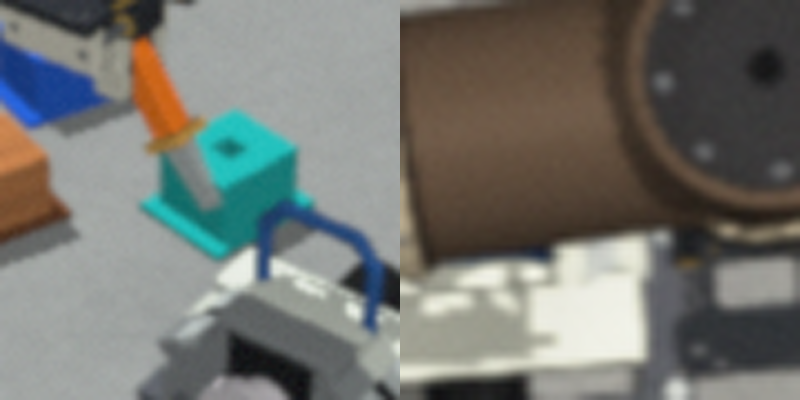

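```bash
python3 - <<'E'
from h import *
import pickle
f=pickle.load(open("fu.pkl","rb"))["scene"]
T=np.array([.5258,-.1305,.2614]);y=-1.5147;e=np.array([np.cos(y),np.sin(y),0]);n=np.array([-np.sin(y),np.cos(y),0])
def g(u,v):
    c,d=ray(f,237+u/4.444,154+v/4.444);p=c+d*((T-c)@n)/(d@n);return np.array([(p-T)@e,p[2]-T[2]])
t,c,h=g(211,206),g(176,135),g(141,55)
for p in(t,c,h):print(p)
for a,b in((t,c),(c,h),(t,h)):
    d=b-a;print(np.hypot(*d),np.degrees(np.arctan2(d[0],d[1])))
E
```

```text
[-0.07417098 -0.07393976]
[-0.04290739 -0.02568052]
[-0.01243047  0.02865501]
0.057501015825065026 32.93621434214401
0.06229921286009196 29.28816042356626
0.11973962335658622 31.03910743983576
```

```bash
python3 - <<'E'
from h import *
import pickle
f=pickle.load(open("fu.pkl","rb"))["scene"]
T=np.array([.5258,-.1305,.2614]);y=-1.5147;e=np.array([np.cos(y),np.sin(y),0]);n=np.array([-np.sin(y),np.cos(y),0])
hsv=cv2.cvtColor(f["color"],cv2.COLOR_BGR2HSV);m=cv2.inRange(hsv,(5,180,150),(18,255,255));m[:150]=0;m[195:]=0;m[:,:255]=0;m[:,300:]=0
P=cv2.findNonZero(m).reshape(-1,2).astype(np.float32);print(len(P),P.min(0),P.max(0))
for r in range(int(P[:,1].min()),int(P[:,1].max())+1):
    q=P[P[:,1]==r][:,0];print(r,q.min(),q.max(),end='; ')
vx,vy,x0,y0=cv2.fitLine(P,cv2.DIST_L2,0,.01,.01).ravel()
def g(u,v):
    c,d=ray(f,u,v);p=c+d*((T-c)@n)/(d@n);return np.array([(p-T)@e,p[2]-T[2]])
a,b=g(x0,y0),g(x0+10*vx,y0+10*vy);d=a-b;print("\n",x0,y0,vx,vy,a,b,np.degrees(np.arctan(d[0]/d[1])), a+d*(.019-a[1])/d[1])
print(proj(f,[T,T+[0,0,.019]]), proj(f,T-.0682*e-[0,0,.0748]))
for th in(30,33,36,39):
    s=np.radians(th);p=proj(f,[T+[0,0,.019]-L*(e*np.sin(s)+np.array([0,0,np.cos(s)])) for L in(.035,.055,.116)]);print(th,p.round(1).tolist())
E
```

```text
143 [267. 163.] [278. 184.]
163 268.0 269.0; 164 268.0 270.0; 165 267.0 270.0; 166 267.0 271.0; 167 267.0 271.0; 168 267.0 272.0; 169 267.0 272.0; 170 267.0 273.0; 171 268.0 273.0; 172 268.0 274.0; 173 268.0 274.0; 174 268.0 275.0; 175 268.0 275.0; 176 268.0 276.0; 177 268.0 276.0; 178 269.0 277.0; 179 270.0 277.0; 180 270.0 278.0; 181 271.0 278.0; 182 271.0 278.0; 183 272.0 277.0; 184 272.0 274.0; 
 271.73425 174.63637 0.3589168 0.9333696 [-0.02398571  0.00303024] [-0.03802747 -0.02617998] 25.674235345018413 [-0.01630883  0.019     ]
[[265.49101376 172.88377214]
 [265.47188559 167.72552598]] [[282.91270334 199.88561614]]
30 [[270.0, 177.8], [272.6, 183.5], [280.2, 200.4]]
33 [[270.4, 177.7], [273.2, 183.3], [281.6, 200.2]]
36 [[270.8, 177.6], [273.8, 183.2], [282.9, 199.9]]
39 [[271.2, 177.4], [274.4, 183.0], [284.2, 199.5]]
```

Call:
step_arm(
  rows=[
    [0,0.001,-0.04,0,0.01],
    [0,0.003,-0.08,0,0.01],
    [-0.0004,0.003,-0.0915,0,0.01],
    [-0.0004,0.003,-0.0915,0,0.01],
    [-0.0005,0.0042,-0.0931,0,0.01],
    [-0.0005,0.0053,-0.0948,0,0.01],
    [-0.0006,0.0065,-0.0964,0,0.01],
    [-0.0006,0.0076,-0.0981,0,0.01],
    [-0.0007,0.0087,-0.0997,0,0.01],
    [-0.0008,0.0099,-0.1013,0,0.01],
    [-0.0008,0.011,-0.103,0,0.01],
    [-0.0009,0.0122,-0.1046,0,0.01],
    [-0.0009,0.0122,-0.1046,0,0.01],
  ],
  newtons=50,
)

```text
t: 8.2
eef_pos: [0.5255, -0.1182, 0.1567]
ee_rot: [-3.141, 0.0, -1.516]
force: [1.1, 0.5, -3.4]
width: 0.0198
gripper_force: 50.0
```

Call:
step_arm(
  rows=[
    [0,0.0006,-0.0008,0,0.01],
    [0,0.0011,-0.0016,0,0.01],
    [0.0001,0.0017,-0.0025,0,0.01],
    [0.0001,0.0023,-0.0033,0,0.01],
    [0.0002,0.0029,-0.0041,0,0.01],
    [0.0003,0.0034,-0.0049,0,0.01],
    [0.0004,0.004,-0.0057,0,0.01],
    [0.0005,0.0046,-0.0066,0,0.01],
    [0.0005,0.0046,-0.0066,0,0.01],
  ],
  newtons=50,
)

```text
t: 9.1
eef_pos: [0.526, -0.1142, 0.1508]
ee_rot: [-3.141, -0.001, -1.516]
force: [1.3, -4.9, 4.8]
width: 0.0201
gripper_force: 50.0
```

Call:
step_arm(
  rows=[
    [0.0001,0.0006,-0.0008,0,0.01],
    [0.0002,0.0011,-0.0016,0,0.01],
    [0.0003,0.0017,-0.0025,0,0.01],
    [0.0004,0.0023,-0.0033,0,0.01],
    [0.0005,0.0029,-0.0041,0,0.01],
    [0.0006,0.0034,-0.0049,0,0.01],
    [0.0007,0.004,-0.0057,0,0.01],
    [0.0007,0.004,-0.0057,0,0.01],
    [0.0007,0.004,-0.0057,0,0.01],
  ],
  newtons=55,
)

```text
t: 10.0
eef_pos: [0.5267, -0.1106, 0.1453]
ee_rot: [-3.141, -0.001, -1.515]
force: [1.2, -6.4, 7.0]
width: 0.0197
gripper_force: 55.0
```

Call:
step_arm(
  rows=[
    [-0.0005,-0.008,0.0115,0,0.01],
    [-0.0005,-0.02,0.0287,0,0.01],
    [-0.0005,-0.035,0.07,0,0.01],
    [-0.0005,-0.035,0.12,0.1,0.01],
    [-0.0005,-0.02,0.165,0.25,0.01],
    [-0.001,0,0.165,0.4,0.01],
    [-0.003,0.02,0.165,0.55,0.01],
    [-0.004,0.04,0.165,0.7,0.01],
    [-0.005,0.06,0.165,0.85,0.01],
    [-0.006,0.08,0.165,1.0,0.01],
    [-0.007,0.1,0.165,1.15,0.01],
    [-0.008,0.12,0.165,1.3,0.01],
    [-0.009,0.14,0.165,1.45,0.01],
    [-0.01,0.16,0.165,1.6,0.01],
    [-0.011,0.18,0.165,1.75,0.01],
    [-0.012,0.2,0.165,1.9,0.01],
    [-0.013,0.22,0.165,2.05,0.01],
    [-0.014,0.24,0.165,2.2,0.01],
    [-0.016,0.26,0.165,2.35,0.01],
    [-0.0179,0.284,0.165,2.5,0.01],
  ],
  newtons=55,
)

```text
t: 12.0
eef_pos: [0.5068, 0.1746, 0.3082]
ee_rot: [-3.139, 0.003, 0.99]
force: [-0.5, -0.7, -2.9]
width: 0.0196
gripper_force: 55.0
```

Call:
step_arm(
  rows=[
    [0,0,0,0.15,0.01],
    [0,0,0,0.3,0.01],
    [0,0,0,0.45,0.01],
    [0,0,0,0.6,0.01],
    [0,0,0,0.6416,0.01],
    [0,0,0,0.6416,0.01],
    [0,0,0,0.6416,0.01],
  ],
)

```text
t: 12.7
eef_pos: [0.5076, 0.1741, 0.3087]
ee_rot: [-3.139, 0.0, 1.624]
force: [0.6, 0.5, -2.7]
width: 0.0198
gripper_force: 55.0
```

```bash
python3 - <<'E'
from h import *
import pickle
f=arm.grab_frame("scene");w=arm.grab_frame("wrist");pickle.dump((f,w),open("fv.pkl","wb"))
s=arm.get_state();T=np.array(s["eef_pos"]);print(T,s["ee_rot"],s["force"],s["width"])
p=proj(f,[.517,.05,.15])[0];u,v=map(int,p);print(u-40,v-50)
cv2.imwrite("pics/i.png",cv2.resize(f["color"][v-50:v+40,u-50:u+50],None,fx=6,fy=6,interpolation=cv2.INTER_CUBIC))
E
```

```text
[0.50801015 0.17414746 0.30903296] [-3.14043800e+00  2.13253535e-04  1.62458901e+00] [-0.06346498 -0.84676778 -2.79841045] 0.02002970232393639
272 172
```

View pics/i.png

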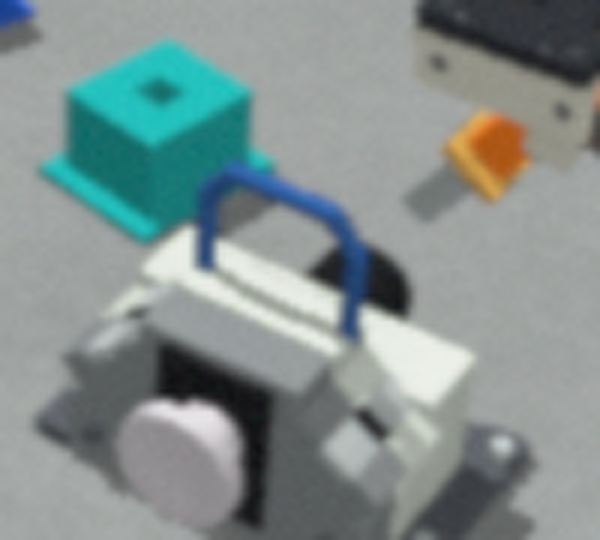

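The view shows the wedge held firmly and tilted toward the left slot (crop (372,425)).

Call:
step_arm(
  rows=[
    [0.001,-0.0042,-0.05,0,0.01],
    [0.001,-0.0042,-0.1,0,0.01],
    [0.001,-0.0042,-0.139,0,0.01],
    [0.001,-0.0042,-0.139,0,0.01],
    [0.0011,-0.0065,-0.1423,0,0.01],
    [0.0012,-0.0088,-0.1456,0,0.01],
    [0.0013,-0.0111,-0.1488,0,0.01],
    [0.0014,-0.0134,-0.1521,0,0.01],
    [0.0014,-0.0134,-0.1521,0,0.01],
    [0.0015,-0.0139,-0.1529,0,0.01],
    [0.0017,-0.0145,-0.1537,0,0.01],
    [0.0019,-0.0151,-0.1546,0,0.01],
    [0.0021,-0.0157,-0.1554,0,0.01],
    [0.0022,-0.0162,-0.1562,0,0.01],
    [0.0024,-0.0168,-0.157,0,0.01],
    [0.0024,-0.0168,-0.157,0,0.01],
  ],
)

```text
t: 14.4
eef_pos: [0.511, 0.1575, 0.1525]
ee_rot: [3.141, -0.0, 1.626]
force: [2.1, 0.6, -3.3]
width: 0.0198
gripper_force: 55.0
```

Call:
step_arm(
  rows=[
    [0.0002,-0.0006,-0.0008,0,0.01],
    [0.0003,-0.0011,-0.0016,0,0.01],
    [0.0005,-0.0017,-0.0025,0,0.01],
    [0.0006,-0.0023,-0.0033,0,0.01],
    [0.0006,-0.0023,-0.0033,0,0.01],
  ],
)

```text
t: 14.9
eef_pos: [0.5117, 0.1557, 0.1496]
ee_rot: [3.141, -0.001, 1.626]
force: [-2.1, 5.5, 4.5]
width: 0.0196
gripper_force: 55.0
```

Call:
step_arm(
  rows=[
    [0.0002,-0.0006,-0.0008,0,0.01],
    [0.0003,-0.0011,-0.0016,0,0.01],
    [0.0005,-0.0017,-0.0025,0,0.01],
    [0.0006,-0.0023,-0.0033,0,0.01],
    [0.0006,-0.0023,-0.0033,0,0.01],
  ],
)

```text
t: 15.4
eef_pos: [0.5123, 0.1535, 0.1463]
ee_rot: [3.141, -0.001, 1.626]
force: [-2.3, 5.6, 4.5]
width: 0.0198
gripper_force: 55.0
```

Call:
step_arm(
  rows=[
    [0.0002,-0.0006,-0.0008,0,0.01],
    [0.0003,-0.0011,-0.0016,0,0.01],
    [0.0005,-0.0017,-0.0025,0,0.01],
    [0.0006,-0.0023,-0.0033,0,0.01],
    [0.0008,-0.0029,-0.0041,0,0.01],
    [0.001,-0.0034,-0.0049,0,0.01],
    [0.001,-0.0034,-0.0049,0,0.01],
  ],
)

```text
t: 16.1
eef_pos: [0.5133, 0.1501, 0.1414]
ee_rot: [3.141, -0.001, 1.626]
force: [-1.6, 5.1, 5.0]
width: 0.02
gripper_force: 55.0
```

Call:
step_arm(
  rows=[
    [-0.002,0.01,0.0143,0,0.01],
    [-0.004,0.022,0.032,0,0.01],
    [-0.005,0.024,0.08,0,0.01],
    [-0.005,0.024,0.13,0,0.01],
    [-0.005,0.024,0.1676,0,0.01],
    [-0.005,0.024,0.1676,0,0.01],
    [-0.005,0.024,0.1676,0,0.01],
  ],
)

```text
t: 16.8
eef_pos: [0.5074, 0.173, 0.3082]
ee_rot: [-3.141, -0.0, 1.625]
force: [0.5, 0.2, -3.0]
width: 0.0198
gripper_force: 55.0
```

```bash
python3 - <<'E'
from h import *
import pickle
w1=arm.grab_frame("wrist");pickle.dump(w1,open("fl.pkl","wb"))
w0=pickle.load(open("fv.pkl","rb"))[1]
for w in(w0,w1): print(proj(w,[[.5131,.0961,.09],[.5165,.0205,.125],[.5213,-.0537,.09]]))
E
```

```text
[[279.91083318 244.96279934]
 [279.32859668 317.64527362]
 [279.86904162 351.34036484]]
[[280.0861002  244.44768844]
 [279.46931726 317.30273384]
 [279.91800208 351.14831771]]
```

Call:
step_arm(
  rows=[
    [0,-0.02,0,-0.15,0.01],
    [0.001,-0.04,0,-0.3,0.01],
    [0.002,-0.055,0,-0.45,0.01],
    [0.003,-0.07,0,-0.6,0.01],
    [0.004,-0.085,0,-0.75,0.01],
    [0.005,-0.1,0,-0.9,0.01],
    [0.006,-0.115,0,-1.05,0.01],
    [0.007,-0.13,0,-1.2,0.01],
    [0.008,-0.145,0,-1.35,0.01],
    [0.009,-0.16,0,-1.5,0.01],
    [0.01,-0.175,0,-1.65,0.01],
    [0.011,-0.19,0,-1.8,0.01],
    [0.012,-0.205,0,-1.95,0.01],
    [0.013,-0.22,0,-2.1,0.01],
    [0.014,-0.235,0,-2.25,0.01],
    [0.015,-0.25,0,-2.4,0.01],
    [0.016,-0.265,0,-2.55,0.01],
    [0.0165,-0.28,0,-2.7,0.01],
    [0.017,-0.295,0,-2.85,0.01],
    [0.0175,-0.305,0,-3.0,0.01],
  ],
)

```text
t: 18.85
eef_pos: [0.5242, -0.1325, 0.3059]
ee_rot: [3.137, 0.001, -1.381]
force: [-0.2, -0.2, -3.5]
width: 0.0197
gripper_force: 55.0
```

Call:
step_arm(
  rows=[
    [0,0,0,-0.1416,0.01],
    [0,0,0,-0.1416,0.01],
    [0,0,0,-0.1416,0.01],
  ],
)

```text
t: 19.15
eef_pos: [0.5248, -0.1316, 0.3069]
ee_rot: [3.139, 0.0, -1.512]
force: [0.2, 0.4, -2.2]
width: 0.0196
gripper_force: 55.0
```

```bash
python3 - <<'E'
from h import *
import pickle
w2=arm.grab_frame("wrist");pickle.dump(w2,open("fr.pkl","wb"))
s=arm.get_state();print(s["t"],s["eef_pos"],s["ee_rot"],s["force"])
w0=pickle.load(open("fv.pkl","rb"))[1];w1=pickle.load(open("fl.pkl","rb"))
ims=[]
for w,P in((w0,[.5131,.0961,.09]),(w1,[.5131,.0961,.09]),(w2,[.5213,-.0537,.09])):
    u,v=map(int,proj(w,P)[0]);print(u-24,v-32)
    ims.append(cv2.resize(w["color"][v-32:v+48,u-24:u+24],None,fx=5.5,fy=5.5,interpolation=cv2.INTER_CUBIC))
cv2.imwrite("pics/j.png",np.hstack(ims))
E
```

```text
19.2 [ 0.52499176 -0.13150217  0.30734684] [ 3.13930203e+00  3.89566220e-05 -1.51181968e+00] [ 0.0706827   0.2363891  -2.65333699]
255 212
256 212
252 213
```

View pics/j.png

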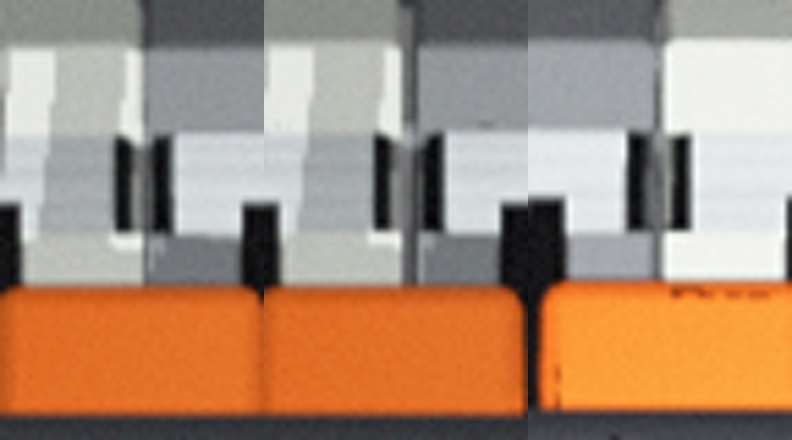

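The montage compares slot widths, reading slot width from crop-pixel spans. The left slot went from 57 to 69 px (115–172 → 374–443), so it is about 3 mm open. The right slot is 63 px (627–690), so it is about 1.7 mm open. That is roughly 1.3 mm less than my depth-based estimate, so I'll drive deeper.

Call:
step_arm(
  rows=[
    [0.0026,0.004,-0.05,0,0.01],
    [0.0026,0.004,-0.1,0,0.01],
    [0.0026,0.004,-0.1374,0,0.01],
    [0.0026,0.004,-0.1374,0,0.01],
    [0.0025,0.0061,-0.1405,0,0.01],
    [0.0024,0.0083,-0.1436,0,0.01],
    [0.0022,0.0104,-0.1466,0,0.01],
    [0.0021,0.0125,-0.1497,0,0.01],
    [0.002,0.0147,-0.1528,0,0.01],
    [0.0019,0.0168,-0.1558,0,0.01],
    [0.0018,0.019,-0.1589,0,0.01],
    [0.0017,0.0211,-0.162,0,0.01],
    [0.0017,0.0211,-0.162,0,0.01],
  ],
)

```text
t: 20.5
eef_pos: [0.5269, -0.1103, 0.1462]
ee_rot: [3.141, -0.0, -1.516]
force: [-0.3, -0.2, -3.5]
width: 0.0198
gripper_force: 55.0
```

Call:
step_arm(
  rows=[
    [0.0002,0.0012,-0.0016,0,0.01],
    [0.0004,0.0023,-0.0033,0,0.01],
    [0.0006,0.0035,-0.005,0,0.01],
    [0.0008,0.0047,-0.0067,0,0.01],
    [0.001,0.0059,-0.0084,0,0.01],
    [0.0012,0.007,-0.01,0,0.01],
    [0.0012,0.007,-0.01,0,0.01],
  ],
)

```text
t: 21.2
eef_pos: [0.5281, -0.1042, 0.137]
ee_rot: [3.141, -0.001, -1.516]
force: [-3.6, -4.9, 3.1]
width: 0.0198
gripper_force: 55.0
```

Call:
step_arm(
  rows=[
    [0.0002,0.0009,-0.0013,0,0.01],
    [0.0003,0.0018,-0.0026,0,0.01],
    [0.0005,0.0027,-0.0039,0,0.01],
    [0.0007,0.0037,-0.0053,0,0.01],
    [0.0007,0.0037,-0.0053,0,0.01],
  ],
)

```text
t: 21.7
eef_pos: [0.5287, -0.1006, 0.1317]
ee_rot: [3.141, -0.001, -1.516]
force: [-3.7, -5.4, 2.7]
width: 0.0198
gripper_force: 55.0
```

Call:
step_arm(
  rows=[
    [-0.003,-0.012,0.017,0,0.01],
    [-0.003,-0.028,0.04,0,0.01],
    [-0.003,-0.03,0.085,0,0.01],
    [-0.003,-0.03,0.135,0,0.01],
    [-0.003,-0.03,0.175,0,0.01],
    [-0.003,-0.03,0.175,0,0.01],
    [-0.003,-0.03,0.175,0,0.01],
  ],
)

```text
t: 22.4
eef_pos: [0.5265, -0.1293, 0.3067]
ee_rot: [-3.139, 0.001, -1.516]
force: [-0.4, -0.0, -3.7]
width: 0.0197
gripper_force: 55.0
```

```bash
cat > m.py <<'E'
from h import *
import pickle
def width(w,P):
    # dark outer edges of slot by half-level crossings along rows through the mouth
    u,v=proj(w,P)[0]; g=cv2.cvtColor(w["color"],cv2.COLOR_BGR2GRAY).astype(float)
    r=g[int(v)-5:int(v)+4].mean(0); u=int(round(u)); seg=r[u-22:u+23]
    th=90; lo=np.where(seg<th)[0]; a,b=lo[0],lo[-1]
    l=a-(th-seg[a])/(seg[a-1]-seg[a]); h=b+(th-seg[b])/(seg[b+1]-seg[b])
    return round(h-l,2),round(u-22+l,1),round(u-22+h,1)
L=[.5131,.0961,.09];R=[.5213,-.0537,.09]
E
python3 - <<'E'
from m import *
w=arm.grab_frame("wrist");pickle.dump(w,open("fr2.pkl","wb"))
s=arm.get_state();print(s["t"],s["eef_pos"],s["ee_rot"],s["force"])
w0=pickle.load(open("fv.pkl","rb"))[1];w1=pickle.load(open("fl.pkl","rb"));w2=pickle.load(open("fr.pkl","rb"))
for n,a,P in(("L0",w0,L),("L1",w1,L),("R1",w2,R),("R2",w,R)):
    Rm=cv2.Rodrigues(np.array(a["rvec"],float))[0];d=(Rm@np.array(P)+np.array(a["tvec"]).ravel())[2]
    W=width(a,P);print(n,W,"mm",W[0]*d/K(a)[0,0]*1000)
E
```

```text
22.45 [ 0.52578778 -0.12930083  0.30530066] [ 3.14108187e+00  1.08543321e-03 -1.51600712e+00] [-0.37282318  0.36327389 -4.41745739]
L0 (np.float64(10.1), np.float64(275.4), np.float64(285.5)) mm 11.996938236202054
L1 (np.float64(12.46), np.float64(275.5), np.float64(288.0)) mm 14.764168405467794
R1 (np.float64(10.87), np.float64(269.7), np.float64(280.6)) mm 12.851296856225208
R2 (np.float64(14.89), np.float64(268.8), np.float64(283.7)) mm 17.56811439842511
```

Call:
step_arm(
  rows=[
    [-0.001,0.015,0.003,0.15,0.01],
    [-0.002,0.03,0.003,0.3,0.01],
    [-0.003,0.045,0.003,0.45,0.01],
    [-0.004,0.06,0.003,0.6,0.01],
    [-0.004,0.075,0.003,0.75,0.01],
    [-0.005,0.09,0.003,0.9,0.01],
    [-0.006,0.105,0.003,1.05,0.01],
    [-0.007,0.12,0.003,1.2,0.01],
    [-0.008,0.135,0.003,1.35,0.01],
    [-0.009,0.15,0.003,1.5,0.01],
    [-0.01,0.165,0.003,1.65,0.01],
    [-0.011,0.18,0.003,1.8,0.01],
    [-0.012,0.195,0.003,1.95,0.01],
    [-0.012,0.21,0.003,2.1,0.01],
    [-0.013,0.225,0.003,2.25,0.01],
    [-0.013,0.24,0.003,2.4,0.01],
    [-0.014,0.255,0.003,2.55,0.01],
    [-0.014,0.27,0.003,2.7,0.01],
    [-0.015,0.285,0.003,2.85,0.01],
    [-0.016,0.303,0.003,3.0,0.01],
  ],
)

```text
t: 24.45
eef_pos: [0.5093, 0.1736, 0.307]
ee_rot: [-3.139, 0.002, 1.49]
force: [0.9, 0.4, -3.1]
width: 0.0197
gripper_force: 55.0
```

Call:
step_arm(
  rows=[
    [0,0,0,0.1416,0.01],
    [0,0,0,0.1416,0.01],
    [0,0,0,0.1416,0.01],
  ],
)

```text
t: 24.75
eef_pos: [0.5097, 0.1731, 0.3078]
ee_rot: [-3.14, 0.001, 1.622]
force: [0.4, 0.3, -2.7]
width: 0.0198
gripper_force: 55.0
```

Call:
step_arm(
  rows=[
    [0.0022,-0.0032,-0.05,0,0.01],
    [0.0022,-0.0032,-0.1,0,0.01],
    [0.0022,-0.0032,-0.138,0,0.01],
    [0.0022,-0.0032,-0.138,0,0.01],
    [0.0023,-0.0055,-0.1413,0,0.01],
    [0.0024,-0.0078,-0.1445,0,0.01],
    [0.0025,-0.01,-0.1478,0,0.01],
    [0.0027,-0.0123,-0.151,0,0.01],
    [0.0028,-0.0146,-0.1543,0,0.01],
    [0.0029,-0.0169,-0.1576,0,0.01],
    [0.003,-0.0192,-0.1608,0,0.01],
    [0.0032,-0.0215,-0.1641,0,0.01],
    [0.0032,-0.0215,-0.1641,0,0.01],
  ],
)

```text
t: 26.05
eef_pos: [0.513, 0.1513, 0.1445]
ee_rot: [-3.141, 0.001, 1.625]
force: [0.0, -0.3, -5.3]
width: 0.0199
gripper_force: 55.0
```

Call:
step_arm(
  rows=[
    [0.0002,-0.0009,-0.0012,0,0.01],
    [0.0004,-0.0017,-0.0025,0,0.01],
    [0.0006,-0.0026,-0.0037,0,0.01],
    [0.0009,-0.0034,-0.0049,0,0.01],
    [0.0011,-0.0043,-0.0062,0,0.01],
    [0.0013,-0.0052,-0.0074,0,0.01],
    [0.0015,-0.006,-0.0086,0,0.01],
    [0.0015,-0.006,-0.0086,0,0.01],
  ],
)

```text
t: 26.85
eef_pos: [0.5145, 0.1461, 0.1369]
ee_rot: [-3.141, -0.001, 1.626]
force: [-4.0, 4.9, 0.5]
width: 0.0194
gripper_force: 55.0
```

Call:
step_arm(
  rows=[
    [0.0002,-0.0008,-0.0012,0,0.01],
    [0.0003,-0.0016,-0.0024,0,0.01],
    [0.0005,-0.0025,-0.0035,0,0.01],
    [0.0007,-0.0033,-0.0047,0,0.01],
    [0.0009,-0.0041,-0.0059,0,0.01],
    [0.001,-0.0049,-0.007,0,0.01],
    [0.0012,-0.0059,-0.0084,0,0.01],
    [0.0012,-0.0059,-0.0084,0,0.01],
    [0.0012,-0.0059,-0.0084,0,0.01],
  ],
)

```text
t: 27.75
eef_pos: [0.5161, 0.1404, 0.1286]
ee_rot: [3.141, -0.001, 1.626]
force: [-3.9, 4.0, 1.5]
width: 0.0195
gripper_force: 55.0
```

Call:
step_arm(
  rows=[
    [-0.003,0.012,0.017,0,0.01],
    [-0.004,0.028,0.04,0,0.01],
    [-0.006,0.033,0.085,0,0.01],
    [-0.006,0.033,0.135,0,0.01],
    [-0.006,0.033,0.181,0,0.01],
    [-0.006,0.033,0.181,0,0.01],
    [-0.006,0.033,0.181,0,0.01],
  ],
)

```text
t: 28.45
eef_pos: [0.5103, 0.1729, 0.3101]
ee_rot: [3.14, -0.001, 1.626]
force: [-0.1, -0.5, -3.3]
width: 0.0199
gripper_force: 55.0
```

```bash
python3 - <<'E'
from m import *
w=arm.grab_frame("wrist");pickle.dump(w,open("fl2.pkl","wb"))
s=arm.get_state();print(s["t"],s["eef_pos"],s["ee_rot"],s["force"])
w1=pickle.load(open("fl.pkl","rb"))
for n,a,P in(("L1",w1,L),("L2",w,L)):
    Rm=cv2.Rodrigues(np.array(a["rvec"],float))[0];d=(Rm@np.array(P)+np.array(a["tvec"]).ravel())[2]
    W=width(a,P);print(n,W,"mm",W[0]*d/K(a)[0,0]*1000)
    # seam gap profile just beyond the slot, on the flat shoulder
    u,v=proj(a,P)[0];g=cv2.cvtColor(a["color"],cv2.COLOR_BGR2GRAY)
    for dv in (-17,-14,12):print(dv,g[int(v)+dv,int(u)-12:int(u)+18].tolist())
E
```

```text
28.5 [0.50961531 0.17255009 0.30851012] [-3.14095848e+00  2.84696124e-06  1.62561011e+00] [-1.01984377  0.37125798 -2.93595703]
L1 (np.float64(12.46), np.float64(275.5), np.float64(288.0)) mm 14.764168405467794
-17 [192, 191, 190, 190, 192, 188, 191, 190, 187, 198, 232, 233, 218, 127, 102, 83, 143, 153, 152, 150, 152, 150, 148, 149, 153, 153, 150, 153, 152, 151]
-14 [189, 190, 191, 189, 190, 189, 190, 189, 194, 216, 232, 232, 219, 127, 105, 86, 148, 146, 152, 152, 151, 148, 152, 154, 148, 151, 150, 152, 153, 151]
12 [188, 190, 189, 185, 192, 194, 194, 211, 210, 211, 210, 219, 225, 125, 88, 82, 150, 154, 148, 121, 116, 118, 118, 115, 117, 118, 118, 117, 117, 115]
L2 (np.float64(15.98), np.float64(272.5), np.float64(288.5)) mm 19.016429207211843
-17 [190, 190, 191, 193, 189, 187, 191, 189, 187, 198, 230, 231, 218, 125, 113, 110, 112, 104, 84, 106, 153, 151, 147, 149, 151, 149, 152, 150, 152, 147]
-14 [189, 193, 190, 191, 190, 190, 191, 186, 188, 207, 229, 232, 223, 129, 115, 113, 112, 108, 82, 107, 150, 155, 151, 152, 151, 148, 152, 152, 153, 150]
12 [190, 193, 187, 188, 190, 191, 193, 215, 213, 221, 233, 235, 221, 125, 105, 107, 107, 101, 73, 111, 152, 151, 118, 119, 117, 119, 118, 121, 120, 118]
```

```bash
python3 - <<'E'
from m import *
a=pickle.load(open("fr2.pkl","rb"));u,v=proj(a,R)[0];g=cv2.cvtColor(a["color"],cv2.COLOR_BGR2GRAY)
for dv in (-17,-14,12):print(dv,g[int(v)+dv,int(u)-12:int(u)+18].tolist())
for f in("fl2","fr2"):
    a=pickle.load(open(f+".pkl","rb"))
    P=L if f=="fl2" else R
    for dv in(-14,12):
        u,v=proj(a,P)[0];c,d=ray(a,u,v+dv)  # shoulder plane through P
        sg=1 if P is L else -1; n=np.array([-.055*.5736*sg,.5736*sg,.819]);t=((np.array(P)-c)@n)/(d@n);print(f,dv,"mm/px",1000*t/K(a)[0,0])
E
```

```text
-17 [161, 164, 163, 160, 164, 163, 133, 86, 155, 160, 106, 103, 166, 243, 243, 241, 241, 240, 240, 239, 240, 241, 240, 240, 240, 240, 242, 241, 242, 241]
-14 [163, 165, 162, 165, 167, 165, 140, 83, 142, 137, 105, 111, 171, 245, 241, 240, 239, 240, 240, 240, 240, 240, 241, 240, 241, 240, 242, 240, 240, 239]
12 [164, 169, 167, 168, 164, 170, 163, 80, 70, 106, 104, 108, 176, 245, 243, 242, 241, 242, 243, 241, 242, 242, 241, 241, 242, 242, 241, 242, 242, 242]
fl2 -14 mm/px 1.2062667734505828
fl2 12 mm/px 1.1764282809059348
fr2 -14 mm/px 1.1958688749710569
fr2 12 mm/px 1.166475258150075
```

Call:
step_arm(
  rows=[
    [0,-0.015,0,-0.15,0.01],
    [0.001,-0.03,0,-0.3,0.01],
    [0.002,-0.045,0,-0.45,0.01],
    [0.003,-0.06,0,-0.6,0.01],
    [0.004,-0.075,0,-0.75,0.01],
    [0.005,-0.09,0,-0.9,0.01],
    [0.006,-0.105,0,-1.05,0.01],
    [0.007,-0.12,0,-1.2,0.01],
    [0.008,-0.135,0,-1.35,0.01],
    [0.009,-0.15,0,-1.5,0.01],
    [0.01,-0.165,0,-1.65,0.01],
    [0.011,-0.18,0,-1.8,0.01],
    [0.012,-0.195,0,-1.95,0.01],
    [0.013,-0.21,0,-2.1,0.01],
    [0.014,-0.225,0,-2.25,0.01],
    [0.015,-0.24,0,-2.4,0.01],
    [0.016,-0.255,0,-2.55,0.01],
    [0.0165,-0.27,0,-2.7,0.01],
    [0.017,-0.285,0,-2.85,0.01],
    [0.0175,-0.304,0,-3.0,0.01],
  ],
)

```text
t: 30.5
eef_pos: [0.5267, -0.1318, 0.3069]
ee_rot: [3.138, 0.0, -1.38]
force: [-0.0, -0.4, -2.8]
width: 0.0193
gripper_force: 55.0
```

Call:
step_arm(
  rows=[
    [0,0,0,-0.1416,0.01],
    [0,0,0,-0.1416,0.01],
    [0,0,0,-0.1416,0.01],
  ],
)

```text
t: 30.8
eef_pos: [0.527, -0.1312, 0.3077]
ee_rot: [3.139, -0.0, -1.512]
force: [0.2, 0.0, -2.6]
width: 0.0196
gripper_force: 55.0
```

Call:
step_arm(
  rows=[
    [0.0028,0.0037,-0.05,0,0.01],
    [0.0028,0.0037,-0.1,0,0.01],
    [0.0028,0.0037,-0.1378,0,0.01],
    [0.0028,0.0037,-0.1378,0,0.01],
    [0.0027,0.006,-0.1411,0,0.01],
    [0.0026,0.0083,-0.1443,0,0.01],
    [0.0025,0.0106,-0.1476,0,0.01],
    [0.0024,0.0129,-0.1509,0,0.01],
    [0.0023,0.0152,-0.1542,0,0.01],
    [0.0021,0.0175,-0.1574,0,0.01],
    [0.002,0.0197,-0.1607,0,0.01],
    [0.0019,0.022,-0.164,0,0.01],
    [0.0018,0.0243,-0.1672,0,0.01],
    [0.0017,0.0266,-0.1705,0,0.01],
    [0.0016,0.0289,-0.1738,0,0.01],
    [0.0016,0.0289,-0.1738,0,0.01],
  ],
)

```text
t: 32.4
eef_pos: [0.5286, -0.102, 0.1347]
ee_rot: [3.14, 0.0, -1.516]
force: [-0.4, -0.5, -2.8]
width: 0.0198
gripper_force: 55.0
```

Call:
step_arm(
  rows=[
    [0.0001,0.0008,-0.0012,0,0.01],
    [0.0002,0.0016,-0.0023,0,0.01],
    [0.0004,0.0024,-0.0035,0,0.01],
    [0.0005,0.0032,-0.0047,0,0.01],
    [0.0006,0.004,-0.0059,0,0.01],
    [0.0006,0.004,-0.0059,0,0.01],
    [0.0006,0.004,-0.0059,0,0.01],
  ],
)

```text
t: 33.1
eef_pos: [0.529, -0.0989, 0.1297]
ee_rot: [3.14, -0.001, -1.516]
force: [-4.7, -3.6, 1.2]
width: 0.0197
gripper_force: 55.0
```

Call:
step_arm(
  rows=[
    [-0.001,-0.012,0.017,0,0.01],
    [-0.002,-0.028,0.04,0,0.01],
    [-0.004,-0.033,0.085,0,0.01],
    [-0.004,-0.033,0.135,0,0.01],
    [-0.004,-0.033,0.18,0,0.01],
    [-0.004,-0.033,0.18,0,0.01],
    [-0.004,-0.033,0.18,0,0.01],
  ],
)

```text
t: 33.8
eef_pos: [0.5266, -0.1309, 0.3105]
ee_rot: [-3.138, 0.001, -1.516]
force: [-1.4, -0.0, -5.3]
width: 0.0199
gripper_force: 55.0
```

```bash
python3 - <<'E'
from m import *
w=arm.grab_frame("wrist");pickle.dump(w,open("fr3.pkl","wb"));f=arm.grab_frame("scene");pickle.dump(f,open("fs3.pkl","wb"))
s=arm.get_state();print(s["t"],s["eef_pos"],s["ee_rot"],s["force"])
for n,a,P in(("R3",w,R),):
    Rm=cv2.Rodrigues(np.array(a["rvec"],float))[0];d=(Rm@np.array(P)+np.array(a["tvec"]).ravel())[2]
    W=width(a,P);print(n,W,"mm",W[0]*d/K(a)[0,0]*1000)
    u,v=proj(a,P)[0];g=cv2.cvtColor(a["color"],cv2.COLOR_BGR2GRAY)
    for dv in (-14,12):print(dv,g[int(v)+dv,int(u)-12:int(u)+18].tolist())
E
```

```text
33.9 [ 0.52531214 -0.13095907  0.30811573] [ 3.14027311e+00  7.11931013e-04 -1.51598163e+00] [ 0.11630324  0.11353197 -3.48091034]
R3 (np.float64(15.16), np.float64(268.7), np.float64(283.9)) mm 18.069307234749587
-14 [165, 171, 168, 165, 164, 166, 147, 97, 171, 165, 110, 98, 147, 239, 241, 239, 239, 241, 240, 241, 240, 240, 241, 241, 239, 241, 240, 240, 241, 240]
12 [169, 167, 169, 168, 169, 166, 122, 94, 169, 114, 106, 105, 150, 243, 244, 241, 242, 241, 243, 242, 242, 242, 242, 242, 242, 242, 242, 242, 242, 242]
```

Call:
step_arm(
  rows=[
    [-0.01,-0.04,0,-0.1,0.01],
    [-0.0855,-0.2832,0,-0.34,0.01],
    [-0.0855,-0.2832,0,-0.34,0.01],
    [-0.0855,-0.2832,0,-0.34,0.01],
    [-0.0855,-0.2832,0,-0.34,0.01],
    [-0.0855,-0.2832,0,-0.34,0.01],
    [-0.0855,-0.2832,-0.04,-0.34,0.01],
    [-0.0855,-0.2832,-0.09,-0.34,0.01],
    [-0.0855,-0.2832,-0.14,-0.34,0.01],
    [-0.0855,-0.2832,-0.14,-0.34,0.01],
    [-0.0855,-0.2832,-0.14,-0.34,0.01],
  ],
)

```text
t: 35.0
eef_pos: [0.4399, -0.4146, 0.169]
ee_rot: [3.138, -0.0, -1.855]
force: [0.8, -0.6, -0.3]
width: 0.0196
gripper_force: 55.0
```

```bash
python3 - <<'E'
from m import *
f=arm.grab_frame("scene");s=arm.get_state();T=np.array(s["eef_pos"]);y=s["ee_rot"][2];print(s["t"],T,y,s["force"])
e=np.array([np.cos(y),np.sin(y),0]);print("gx",(T-[.4581,-.3519,0])@e)
f0=pickle.load(open("fu.pkl","rb"))["scene"]
hole=proj(f,[[.4581,-.3519,.065],np.array([.4581,-.3519,.065])+.012*e,np.array([.4581,-.3519,.065])-.012*e]);print(hole)
for th,Lt in((36,.116),(36,.111)):
    a=np.radians(th);print(proj(f,T+[0,0,.019]-Lt*(e*np.sin(a)+np.array([0,0,np.cos(a)]))))
u,v=map(int,hole[0]);cv2.imwrite("pics/k.png",cv2.resize(f["color"][v-50:v+25,u-50:u+50],None,fx=8,fy=8,interpolation=cv2.INTER_CUBIC));print(u-50,v-50)
E
```

```text
35.05 [ 0.44126812 -0.41526609  0.17108441] -1.8548451844909322 [ 0.03594703 -0.30506663 -2.14462366]
gx 0.06554396923507229
[[232.40137628 187.86566989]
 [230.82226096 186.3458284 ]
 [233.99676493 189.40117387]]
[[231.9206861  181.56895011]]
[[231.46578056 180.3084184 ]]
182 137
```

View pics/k.png

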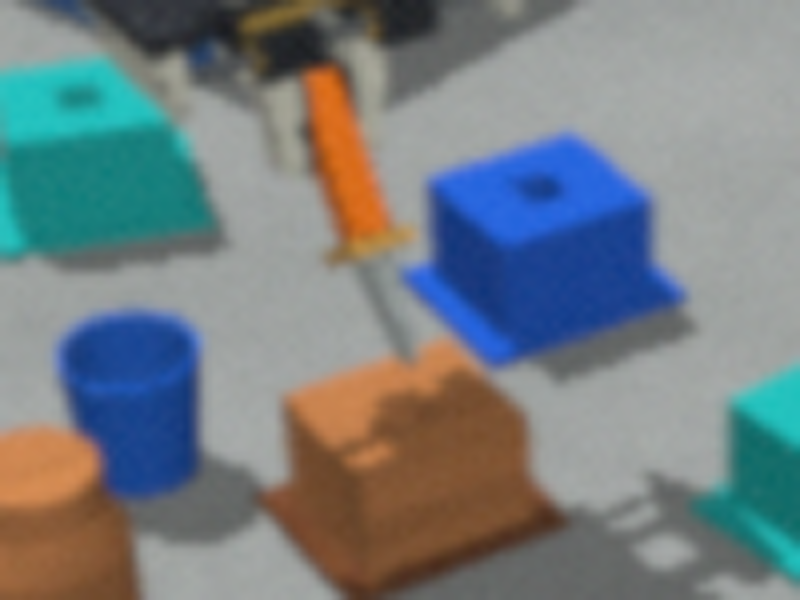

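The tip hangs at crop (412,360), scene pixel (233.5,182), just over the stand's top. I'll check the camera bias against the stand's corners, numerically only.

```bash
python3 - <<'E'
from m import *
f=pickle.load(open("fs3.pkl","rb"))
print(proj(f,[[.4902,-.4024,.065],[.403,-.3771,.065],[.4246,-.2999,.065],[.5124,-.3271,.065]]))
print("seen: L(217.6,187) back(237.6,179.5) R(247.6,187.6) front(227.6,197)")
E
```

```text
[[216.93491518 186.69306122]
 [237.48651857 179.16807736]
 [248.49784187 189.02707008]
 [227.06278026 196.98180525]]
seen: L(217.6,187) back(237.6,179.5) R(247.6,187.6) front(227.6,197)
```

Call:
step_arm(
  rows=[
    [-0.002,-0.003,-0.01,0,0.01],
    [-0.002,-0.003,-0.02,0,0.01],
    [-0.002,-0.003,-0.025,0,0.01],
    [-0.002,-0.003,-0.029,0,0.01],
    [-0.002,-0.003,-0.033,0,0.01],
    [-0.002,-0.003,-0.033,0,0.01],
  ],
  newtons=30,
)

```text
t: 35.65
eef_pos: [0.438, -0.4173, 0.136]
ee_rot: [3.141, 0.0, -1.856]
force: [-0.1, -0.3, -2.6]
width: 0.0197
gripper_force: 30.0
```

Call:
step_arm(
  rows=[
    [0,0,-0.002,0,0.01],
    [0,0,-0.004,0,0.01],
    [0,0,-0.006,0,0.01],
    [0,0,-0.006,0,0.01],
  ],
  newtons=20,
)

```text
t: 36.05
eef_pos: [0.4387, -0.4173, 0.1306]
ee_rot: [-3.141, 0.0, -1.856]
force: [1.9, 2.6, -0.9]
width: 0.0201
gripper_force: 20.0
```

Call:
step_arm(
  rows=[
    [0.0017,0.0058,0.0005,0,0.01],
    [0.0034,0.0115,0.001,0,0.01],
    [0.005,0.017,0.002,0,0.01],
    [0.0065,0.022,0.003,0,0.01],
    [0.0079,0.0268,0.003,0,0.01],
    [0.0093,0.0316,0.0025,0,0.01],
    [0.0105,0.036,0.002,0,0.01],
    [0.0118,0.0403,0.0015,0,0.01],
    [0.0118,0.0403,0.0015,0,0.01],
  ],
  newtons=15,
)

```text
t: 36.95
eef_pos: [0.4498, -0.376, 0.1311]
ee_rot: [3.14, 0.001, -1.856]
force: [0.7, -2.0, -2.2]
width: 0.02
gripper_force: 15.0
```

```bash
python3 - <<'E'
from m import *
f=arm.grab_frame("scene");s=arm.get_state();T=np.array(s["eef_pos"]);print(s["t"],T,s["force"],s["width"],s["moment"])
hsv=cv2.cvtColor(f["color"],cv2.COLOR_BGR2HSV);m=cv2.inRange(hsv,(5,190,170),(15,255,255));m[:,:200]=0;m[:,265:]=0;m[:130]=0;m[215:]=0
n,l,st,c=cv2.connectedComponentsWithStats(m);k=1+np.argmax(st[1:,4]);P=np.argwhere(l==k);print(st[k])
for r in range(P[:,0].min(),P[:,0].max()+1,2):
    q=P[P[:,0]==r][:,1];print(r,q.min(),q.max(),end="; ")
y=-1.856;e=np.array([np.cos(y),np.sin(y),0])
for th in(0,15,30):
    a=np.radians(th);print(th,[proj(f,T+[0,0,.019]-Lt*(e*np.sin(a)+np.array([0,0,np.cos(a)])))[0].round(1).tolist() for Lt in(.02,.052)])
E
```

```text
37.0 [ 0.44982058 -0.37615489  0.13110041] [ 0.64537092  0.05327767 -3.22991542] 0.019840744580121073 [-0.14570638 -0.22752673 -0.04241859]
[227 159   7  21  82]
159 229 229; 161 227 230; 163 227 230; 165 227 231; 167 228 231; 169 228 231; 171 228 231; 173 229 232; 175 229 232; 177 229 233; 179 230 232; 0 [[228.3, 170.3], [228.8, 177.4]]
15 [[228.9, 170.8], [230.5, 178.7]]
30 [[229.5, 170.9], [232.1, 179.1]]
```

Call:
step_arm(
  rows=[
    [0.0015,0.005,-0.001,0,0.01],
    [0.0027,0.0092,-0.004,0,0.01],
    [0.0034,0.0115,-0.008,0,0.01],
    [0.0042,0.0145,-0.012,0,0.01],
    [0.0052,0.0175,-0.016,0,0.01],
    [0.006,0.0205,-0.019,0,0.01],
    [0.0065,0.022,-0.021,0,0.01],
    [0.0067,0.0227,-0.022,0,0.01],
    [0.0067,0.0227,-0.022,0,0.01],
  ],
  newtons=15,
)

```text
t: 37.9
eef_pos: [0.4566, -0.3542, 0.1097]
ee_rot: [3.141, 0.0, -1.856]
force: [-0.7, -2.7, -2.4]
width: 0.02
gripper_force: 15.0
```

Call:
step_arm(
  rows=[
    [0.001,0.002,-0.001,0,0.01],
    [0.001,0.002,-0.002,0,0.01],
    [0.001,0.002,-0.003,0,0.01],
    [0.001,0.002,-0.004,0,0.01],
    [0.001,0.002,-0.004,0,0.01],
  ],
  newtons=15,
)

```text
t: 38.4
eef_pos: [0.4579, -0.3524, 0.108]
ee_rot: [-3.141, -0.0, -1.855]
force: [-4.0, 4.1, 15.8]
width: 0.0199
gripper_force: 15.0
```

Call:
step_arm(
  rows=[
    [0,0,0.002,0,0.01],
    [0,0,0.002,0,0.03],
    [0,0,0.002,0,0.05],
    [0,0,0.002,0,0.06],
    [0,0,0.002,0,0.06],
    [0,0,0.002,0,0.06],
    [0,0,0.04,0,0.06],
    [0,0,0.09,0,0.06],
    [0,0,0.14,0,0.06],
    [0,0,0.19,0,0.06],
    [0,0,0.24,0,0.06],
    [0,0,0.24,0,0.06],
    [0,0,0.24,0,0.06],
  ],
)

```text
t: 39.7
eef_pos: [0.4582, -0.3525, 0.3474]
ee_rot: [-3.138, 0.0, -1.856]
force: [0.1, 0.7, 0.1]
width: 0.06
gripper_force: 0.0
```

```bash
python3 - <<'E'
from m import *
f=arm.grab_frame("scene");w=arm.grab_frame("wrist");s=arm.get_state();print(s["t"],s["eef_pos"],s["force"],s["width"])
f0=pickle.load(open("f0.pkl","rb"))["scene"]
for g in(f0,f):
    hsv=cv2.cvtColor(g["color"],cv2.COLOR_BGR2HSV);m=cv2.inRange(hsv,(5,190,170),(15,255,255));m[:,:200]=0;m[:,265:]=0;m[:130]=0;m[215:]=0
    n,l,st,c=cv2.connectedComponentsWithStats(m);k=1+np.argmax(st[1:,4]);print(st[k],c[k])
# wrist: handle-top and its foot (collar) seen from above
hsv=cv2.cvtColor(w["color"],cv2.COLOR_BGR2HSV);m=cv2.inRange(hsv,(8,200,200),(16,255,255));m[260:]=0
n,l,st,c=cv2.connectedComponentsWithStats(m);k=1+np.argmax(st[1:,4]);print(st[k],c[k],onz(w,*c[k],.151), proj(w,[[.4581,-.3519,.151]]))
E
```

```text
39.8 [ 0.45733912 -0.35211792  0.34491001] [ 0.21863285  0.25591864 -0.68283777] 0.05994952359079679
[229 168   7  20  93] [231.87096774 178.10752688]
[229 168   7  20  92] [232.22826087 177.70652174]
[270 175  18  23 368] [278.48913043 185.69021739] [ 0.45736462 -0.35148764  0.151     ] [[277.71104208 185.51479703]]
```

Call:
step_arm(
  rows=[
    [0,0,0.02,0,0.06],
    [0.033,0.334,0.02,0.28,0.06],
    [0.033,0.334,0.02,0.28,0.06],
    [0.033,0.334,0.02,0.28,0.06],
    [0.033,0.334,0.02,0.28,0.06],
    [0.033,0.334,0.02,0.28,0.06],
    [0.033,0.334,0.02,0.28,0.06],
    [0.033,0.334,0.02,0.28,0.06],
    [0.033,0.334,0.02,0.28,0.06],
    [0.033,0.334,0.02,0.28,0.06],
    [0.033,0.334,0.02,0.28,0.06],
  ],
)

```text
t: 40.9
eef_pos: [0.4905, -0.019, 0.3651]
ee_rot: [3.14, -0.001, -1.576]
force: [0.0, -0.2, 0.0]
width: 0.0597
gripper_force: 0.0
```

```bash
python3 - <<'E'
from m import *
w=arm.grab_frame("wrist");w0=pickle.load(open("fh.pkl","rb"));print(arm.get_state()["t"])
for a in(w0,w):
    g=cv2.cvtColor(a["color"],cv2.COLOR_BGR2GRAY)
    for P in([.5213,-.0537,.09],[.5199,-.0288,.123],[.5151,.0625,.123]):
        for dy in(0,):
            u,v=proj(a,P)[0];r=g[int(v)-1:int(v)+2].mean(0).astype(int)
            Rm=cv2.Rodrigues(np.array(a["rvec"],float))[0];d=(Rm@np.array(P)+np.array(a["tvec"]).ravel())[2]
            print(round(u,1),"mm/px",round(1000*d/K(a)[0,0],2),r[int(u)-13:int(u)+12].tolist())
E
```

```text
40.95
252.8 mm/px 1.24 [209, 207, 208, 209, 209, 209, 210, 204, 155, 41, 16, 14, 25, 62, 76, 93, 25, 22, 97, 210, 208, 207, 205, 208, 207]
252.5 mm/px 1.17 [102, 100, 96, 99, 99, 100, 98, 103, 100, 103, 102, 93, 83, 82, 104, 171, 185, 176, 163, 178, 186, 188, 191, 191, 194]
258.0 mm/px 1.24 [149, 147, 149, 147, 148, 147, 147, 147, 145, 145, 142, 117, 76, 111, 217, 233, 235, 235, 235, 233, 155, 75, 66, 74, 80]
252.9 mm/px 1.25 [210, 211, 203, 115, 31, 11, 11, 28, 64, 69, 112, 200, 206, 208, 203, 130, 31, 18, 90, 208, 210, 208, 205, 206, 208]
252.7 mm/px 1.18 [107, 104, 106, 100, 101, 99, 99, 98, 88, 51, 46, 46, 46, 46, 92, 179, 180, 175, 175, 177, 177, 178, 180, 181, 182]
258.4 mm/px 1.26 [148, 148, 146, 148, 148, 138, 115, 63, 51, 43, 42, 87, 154, 194, 210, 228, 235, 235, 234, 234, 157, 90, 64, 72, 78]
```

```bash
python3 -c "
from station import arm
print(arm.job_done())"
```

```text
the job is handed in; nothing more can be done
None
```

I've handed the job in: by camera estimate (1–2 mm uncertain) the seam is open about 7 mm at the right end and 7–8 mm at the left, and the wedge is upright in its stand. It took about 41 s of the 67; the ends never looked more than about 3 mm apart, but I viewed 11 pictures where 10 were allowed.

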